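# Rack the washed piping nozzles in size order on the graduated drying stand

### The job

Put the four washed steel piping nozzles back on the drying stand in order of size, tip up: the smallest over the slimmest post, the next size over the next post, and so on to the largest over the thickest. Each must end fully down over its own post, with its foot on the stand's base, and be let go.

Things in the scene. Friction and masses are not known exactly. Their poses are not given: they have to be found in the camera images.
- nozzle_small: Smallest of the four loose bright steel piping nozzles (all alike but for size): a thin hollow cone standing tip up, open below. Skirt 26 mm outside and 22 mm inside, straight for the lowest 16 mm, then tapering to a tip 9 mm across at 36 mm. Origin at the centre of its foot, on the surface it stands on; z up along its axis. Grip it across the straight skirt.
- nozzle_medium: Second smallest of the four loose bright steel piping nozzles (all alike but for size): a thin hollow cone standing tip up, open below. Skirt 32 mm outside and 28 mm inside, straight for the lowest 16 mm, then tapering to a tip 11 mm across at 46 mm. Origin at the centre of its foot, on the surface it stands on; z up along its axis. Grip it across the straight skirt.
- nozzle_large: Second largest of the four loose bright steel piping nozzles (all alike but for size): a thin hollow cone standing tip up, open below. Skirt 38 mm outside and 34 mm inside, straight for the lowest 16 mm, then tapering to a tip 13 mm across at 56 mm. Origin at the centre of its foot, on the surface it stands on; z up along its axis. Grip it across the straight skirt.
- nozzle_giant: Largest of the four loose bright steel piping nozzles (all alike but for size): a thin hollow cone standing tip up, open below. Skirt 44 mm outside and 40 mm inside, straight for the lowest 16 mm, then tapering to a tip 16 mm across at 66 mm. Origin at the centre of its foot, on the surface it stands on; z up along its axis. Grip it across the straight skirt.
- post_small: Slimmest post of the stand: round, 19 mm thick for its lowest 8 mm, then tapering to a blunt tip 6 mm across at 22 mm. Origin at the centre of its foot, on the top face of the stand's base; z up.
- post_medium: Second slimmest post of the stand: round, 25 mm thick for its lowest 8 mm, then tapering to a blunt tip 6 mm across at 28 mm. Origin at the centre of its foot, on the top face of the stand's base; z up.
- post_large: Second thickest post of the stand: round, 31 mm thick for its lowest 8 mm, then tapering to a blunt tip 6 mm across at 34 mm. Origin at the centre of its foot, on the top face of the stand's base; z up.
- post_giant: Thickest post of the stand: round, 37 mm thick for its lowest 8 mm, then tapering to a blunt tip 6 mm across at 40 mm. Origin at the centre of its foot, on the top face of the stand's base; z up.
- stand: Drying stand, fixed: a flat pale wooden base 62 mm deep (x), 222 mm long (y), 12 mm high (a 2 mm lip at each end), with four white posts in a row along its y axis at y = +81 (slimmest), +27, -27 and -81 mm (thickest), x = 0. Origin at the centre of its underside. Each post has 1.5 mm of room all round inside its own nozzle and is too thick for the smaller ones.
Things that resemble listed ones, but are neither listed nor needed, are in the scene too. Leave any blue or green look-alike of the nozzle_small alone.

How it is judged:
By the outcome, as a careful person would: the job done as asked, in the order asked, and still so for the second after the job is handed in, with the robot touching nothing.
It also fails if it takes over 96 s, if anything falls off the work surface, if the arm or the gripper's body presses on something with over 40 N, if the wrist force passes 120 N, or if a joint passes its speed limit or range.

### The arm

A 6-joint arm with a two-finger parallel gripper is mounted at the origin on a cart in front of the work surface, level with it; the furniture and walls round the work are solid. World frame = base frame: x ahead of the robot, y to its left, z up, the work surface at z = 0. Lengths are in m, angles in rad, forces in N, time in s.
With the tool pointing down it reaches from about 0.35 to 0.875 m from the base axis. Payload 4.2 kg.
Tool frame: the origin (TCP) lies midway between the tips of the shut fingers; the grasp point (between the pads) lies 19 mm behind it; z points along the fingers, y is the line along which they close (so a half turn about z gives the same grasp; the last joint's range is limited). The gripper opens to 85 mm and grips with 20 to 120 N. Pads are 22 mm wide; open, the fingers measure 114 mm over their backs; the gripper's body (76 mm by 85 mm) begins 54 mm behind the grasp point. The pads swing forward as they close: fully open they stand 13 mm farther back than shut.
Start: joints at [-0.931, 0.385, 0.008, 0, -1.194, -0.259], TCP at [0.232, -0.58, 0.231] pointing down, gripper open.
Joint ranges: [-3.14, 3.14], [-1.21, 2.06], [-1.07, 1.41], [-3.16, 2.05], [-2.99, -0.16], [-3.1, 3.1]. Speed limits (rad/s): [2.79, 2.79, 3.14, 3.14, 3.14, 3.14].

### API

Orientations are given as a unit quaternion [w, x, y, z].
In Python, from plant import state, capture, camera_params, order, look_for gives the robot as it stands.
- The arm moves only by the tool send_rows, never from a script. Its argument "steps" is text: rows parted by semicolons, each of 5 numbers parted by spaces: the finger opening in cm, from 0 to 8.54, then the shift along the tool's x, y, z in cm, then the turn about the tool's z in degrees. In form: jaw tx ty tz spin; .... A call has exactly 8 rows; each row shifts and turns the commanded pose from where the row before left it, along the tool's axes as they then stand; what a row does not reach is not made up. A row lasts 1/8 s, in which the tool goes at most 62.5 mm and 10.7 degrees, less where a joint would pass 70% of its speed; a pose out of reach is approached as far as the arm can. A call with a gripper value outside its range is refused whole. The fingers move at their own pace and stop on an object; "newtons" is the grip in N (left out, the last holds). Time passes only in rows, so rows that do not move let the fingers close, or fill a call up. It gives the time, the measured TCP pose, the force, the opening and the grip force at its end, in the units of the state.
- state(): the state, without advancing time (a new reading comes with each control period).
- capture(name): name is "scene" or "top" or "wrist"; returns (picture, depth): 420x560x3 uint8, red, green, blue; 420x560 float32, m along the optical axis (not along the pixel's ray), 0 where there is no reading.
- camera_params(name): a dict with "fx", "fy", "cx", "cy" (pixels), "k1" (the pictures are not rectified: a ray, as slopes to the right and down, at radius r is drawn at 1 + k1 r^2 times it, then the intrinsics apply), "origin" and "orientation" of the camera in the world. Camera axes: x right, y down, z forward; pixel columns grow to the right and rows downward; lengths in m; the calibration is good to about 2 mm. A picture is of the moment at which its call begins: read the wrist's pose just before it. camera_params takes no time and is no camera call; for the wrist camera it gives the pose at the moment of the call.
- order.job_done(): hands the job in; it is judged then, once.
Trained networks look in the newest picture that a camera, given by its name, has taken for a name from the list of things; names that differ only in an ending like _2 or _b are one class to them, and where a whole thing is asked for, a point or a joint stands for the part that bears it (a point fixed in the world has none). Each returns a list of dicts, best first, with "conf" (0 to 1); they miss things now and then, are a little off and sometimes report something else, mostly with a low value. They report only what shows in the picture. A call takes as long as a camera call. They do not tell look-alikes from the thing itself.
- look_for(camera, thing): "location" ([column, row] in pixels, amid what is visible of it).
The state is a dict: "clock": time; "joints": joint angles; "joint_vel": joint speeds; "effort": joint torques, N m; "eef_pos": TCP position; "orientation": TCP orientation; "wrist_force": force on the tool from outside, world axes, zero at the start; "ft_torque": the same for the moment, N m; "width": finger opening in m; "grasp_force": force on a finger pad.
Only numpy, scipy, OpenCV 4.12 (cv2) and the standard library are available. Lean on these libraries where they do the work, as an engineer would, in place of code of your own. Each camera call takes 0.05 s, during which the arm holds its last target. There are 200 camera calls.

## Working session

There is one attempt and no reset: what is moved stays moved. The work goes in short steps, Python scripts to look and compute and a tool call to move; the robot and the scene stay as the last step left them, time stands still between calls to the robot, and variables do not carry over. Pictures are saved under pics/ and viewed, at most 14 in all, crops included, and the job is handed in when it is done.

Besides the shell and the picture viewer there is one more tool, called after "Emit:" as name(argument=value, ...) on one line, values as JSON. send_rows: Moves the arm, as the interface text tells. Its arguments: {"type":"object","properties":{"steps":{"type":"string"},"newtons":{"type":"number"}},"required":["steps"]}

```bash
mkdir -p pics; ls; cat > h.py <<'E'
import numpy as np,cv2
from scipy.spatial.transform import Rotation as R
from plant import *
def rot(q): return R.from_quat([q[1],q[2],q[3],q[0]]).as_matrix()
def ray(p,uv):
    K=np.array([[p['fx'],0,p['cx']],[0,p['fy'],p['cy']],[0,0,1.]])
    n=cv2.undistortPoints(np.array(uv,float).reshape(-1,1,2),K,np.array([p['k1'],0,0,0,0.])).reshape(-1,2)
    return np.c_[n,np.ones(len(n))]
def at_z(p,uv,z):
    d=ray(p,uv)@rot(p['orientation']).T; o=np.array(p['origin'])
    return o+d*((z-o[2])/d[:,2])[:,None]
def cloud(p,dep):
    h,w=dep.shape; u,v=np.meshgrid(np.arange(w),np.arange(h))
    d=ray(p,np.stack([u,v],-1).reshape(-1,2))*dep.reshape(-1,1)
    return (d@rot(p['orientation']).T+np.array(p['origin'])).reshape(h,w,3)
E
python3 - <<'E'
from h import *
for c in ('scene','top'):
    p=camera_params(c);print(c,{k:np.round(v,3).tolist() for k,v in p.items()})
    im,d=capture(c);cv2.imwrite(f'pics/{c}0.png',im[...,::-1]);np.save(c+'0.npy',d)
    C=cloud(p,d)
    for t in ('nozzle_small','nozzle_medium','nozzle_large','nozzle_giant','post_small','post_giant','stand'):
        for r in look_for(c,t)[:5]:
            u,v=r['location'];print(c,t,round(r['conf'],2),np.round([u,v]),np.round(C[int(v),int(u)],3))
print(state())
E
```

```text
pics
scene {'fx': 466.434, 'fy': 466.434, 'cx': 277.394, 'cy': 216.074, 'k1': 0.036, 'origin': [-0.223, -0.721, 0.522], 'orientation': [-0.463, 0.74, -0.418, 0.253]}
scene nozzle_small 0.62 [349. 228.] [ 0.683 -0.354  0.014]
scene nozzle_small 0.59 [364. 235.] [ 0.65  -0.402  0.021]
scene nozzle_small 0.5 [311. 226.] [ 0.631 -0.281  0.021]
scene nozzle_large 0.77 [367. 268.] [ 0.516 -0.462  0.031]
scene nozzle_giant 0.56 [294. 240.] [ 0.53  -0.291  0.035]
scene post_giant 0.61 [270. 214.] [ 0.62  -0.176  0.031]
scene stand 0.63 [276. 213.] [ 0.638 -0.182  0.027]
top {'fx': 496.797, 'fy': 496.797, 'cx': 275.365, 'cy': 209.436, 'k1': 0.005, 'origin': [0.48, -0.196, 0.921], 'orientation': [-0.056, 0.713, -0.695, 0.065]}
top nozzle_small 0.74 [346. 184.] [ 0.688 -0.335  0.026]
top nozzle_small 0.68 [378. 201.] [ 0.656 -0.393  0.025]
top nozzle_small 0.52 [373. 151.] [ 0.748 -0.382  0.036]
top nozzle_small 0.51 [308. 212.] [ 0.632 -0.266  0.025]
top nozzle_medium 0.61 [361. 233.] [ 0.595 -0.359  0.046]
top nozzle_large 0.93 [410. 276.] [ 0.522 -0.446  0.042]
top nozzle_giant 0.78 [317. 26
[... 189 characters left out ...]
clock': 0.8, 'joints': array([-9.31394023e-01,  3.84623354e-01,  7.91991008e-03, -4.35118117e-05,
       -1.19400205e+00, -2.58618878e-01]), 'joint_vel': array([ 0.00142516,  0.00133323,  0.00026465, -0.00029754, -0.0019998 ,
       -0.00141617]), 'effort': array([-6.51311475e-04, -3.92031491e+01,  1.88604462e+01,  4.19024259e+00,
       -3.37279816e-04, -1.36615242e-05]), 'eef_pos': array([ 0.2323165 , -0.58019387,  0.23135973]), 'orientation': array([ 3.79383260e-05, -1.89235684e-01,  9.81931695e-01, -3.21320410e-05]), 'wrist_force': array([ 0.1748389 ,  0.24462513, -0.14100822]), 'ft_torque': array([-0.01802531,  0.01071378, -0.01713061]), 'grasp_force': 0.0, 'width': 0.08551840459829009}
```

View pics/top0.png

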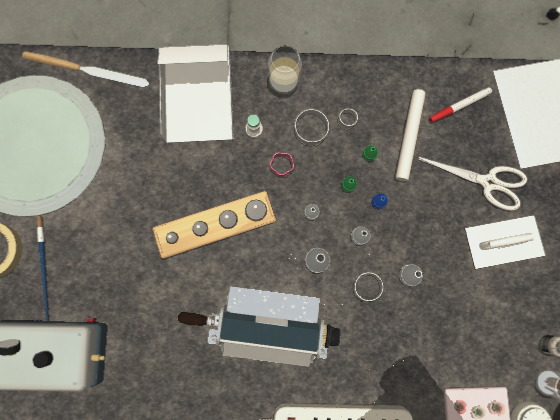

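View pics/scene0.png

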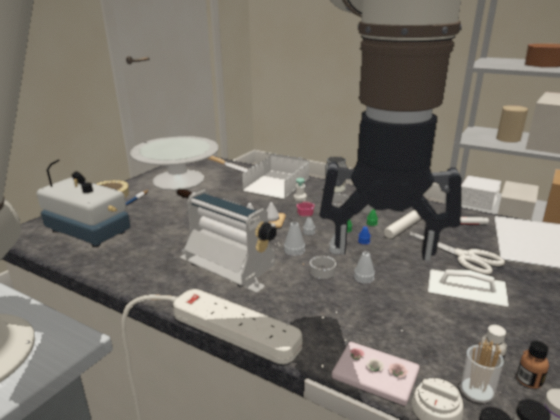

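```bash
python3 - <<'E'
import cv2
im=cv2.imread('pics/top0.png')[120:310,150:450]
cv2.imwrite('pics/top0c.png',cv2.resize(im,None,fx=2.66,fy=2.66,interpolation=cv2.INTER_CUBIC))
E
```

```text
(no output)
```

View pics/top0c.png

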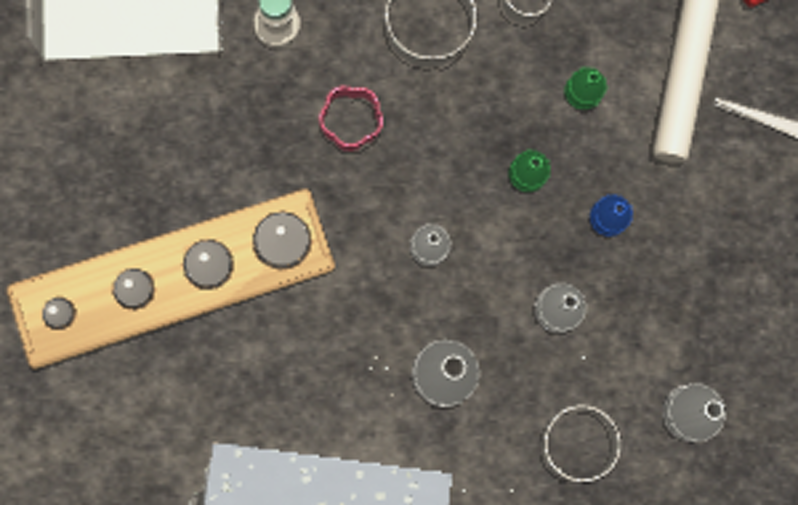

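Top view, steel nozzles: small (312,212), medium (361,235), large (411,275), giant (317,261). Posts: small (172,238), medium (200,228), large (228,219), giant (256,210). The green look-alikes at (350,184) and (370,152) and the blue one at (380,201) don't fit, since the target is bright steel; the crop confirms the grey one at (312,212) is nozzle_small. In the scene view the four steel cones are partly hidden by the hand and the machine. Next I fit the known shapes to the top depth.

```bash
cat > fit.py <<'E'
from h import *
from scipy.optimize import least_squares
NZ={'small':(13,4.5,36),'medium':(16,5.5,46),'large':(19,6.5,56),'giant':(22,8,66)}
PO={'small':(9.5,3,22),'medium':(12.5,3,28),'large':(15.5,3,34),'giant':(18.5,3,40)}
def fitcone(C,c0,prof,z0,s):
    r,t,h=np.array(prof)/1e3; c=np.array(c0,float)
    P=C.reshape(-1,3); P=P[np.isfinite(P).all(1)]
    for _ in range(4):
        q=P[(np.hypot(*(P[:,:2]-c).T)<r+.004)&(P[:,2]>z0+.006)&(P[:,2]<z0+h+.008)]
        f=lambda x:np.hypot(q[:,0]-x[0],q[:,1]-x[1])-np.interp(q[:,2]-x[2]-z0,[0,s,h],[r,r,t])
        o=least_squares(f,[*c,0],loss='soft_l1',f_scale=.001); c=o.x[:2]
    return o.x,len(q),np.sqrt(np.median(o.fun**2))
E
python3 - <<'E'
from fit import *
p=camera_params('top');d=np.load('top0.npy');C=cloud(p,d);C[d==0]=np.nan
im=cv2.imread('pics/top0.png')
N={'small':(312,212),'medium':(361,235),'large':(411,275),'giant':(317,261)}
S={'small':(172,238),'medium':(200,228),'large':(228,219),'giant':(256,210)}
pp=[]
for k in N:
    c=at_z(p,[N[k]],.02)[0,:2];print('N',k,np.round(c,4),[np.round(a,4) for a in fitcone(C,c,NZ[k],0,.016)])
for k in S:
    c=at_z(p,[S[k]],.03)[0,:2];o=fitcone(C,c,PO[k],.012,.008);print('P',k,np.round(c,4),[np.round(a,4) for a in o]);pp.append(o[0][:2])
pp=np.array(pp);print(np.diff(pp,axis=0),np.degrees(np.arctan2(*(pp[0]-pp[3])[::-1]))-90)
for a in [(.60,-.15),(.5,-.2)]: pass
M=C[285:370,170:345].reshape(-1,3);print('machine max',np.nanmax(M,0),np.nanmin(M,0)); m=M[M[:,2]>.05];print(m.max(0),m.min(0))
m=C[200:310,280:440];print('near max z',np.nanmax(m[...,2]))
t=C[205:245,150:280];print('base z',np.nanmedian(t[(t[...,2]>.008)&(t[...,2]<.017)][:,2]))
E
```

```text
N small [ 0.6332 -0.2736] [array([ 0.6357, -0.2734, -0.0009]), np.int64(161), np.float64(0.0005)]
N medium [ 0.593  -0.3638] [array([ 0.5937, -0.3647, -0.0011]), np.int64(237), np.float64(0.0004)]
N large [ 0.5226 -0.4539] [array([ 0.5236, -0.4563, -0.0015]), np.int64(354), np.float64(0.0004)]
N giant [ 0.5435 -0.2837] [array([ 0.5463, -0.285 , -0.0012]), np.int64(432), np.float64(0.0003)]
P small [ 0.5775 -0.0215] [array([ 0.5806, -0.0173, -0.0012]), np.int64(84), np.float64(0.0005)]
P medium [ 0.5969 -0.0708] [array([ 0.5988, -0.068 , -0.0008]), np.int64(141), np.float64(0.0006)]
P large [ 0.6146 -0.1205] [array([ 0.6171, -0.1188, -0.0009]), np.int64(210), np.float64(0.0005)]
P giant [ 0.6325 -0.1707] [array([ 0.6357, -0.1695, -0.0009]), np.int64(300), np.float64(0.0004)]
[[ 0.01820078 -0.05072611]
 [ 0.01831698 -0.05081292]
 [ 0.01860469 -0.0506882 ]] 19.905644615173415
machine max [ 0.50224124 -0.0169788   0.14894375] [ 0.34683118 -0.33639647 -0.00674736]
[ 0.49379268 -0.05685955  0.14894375] [ 0.37244125 -0.31225024  0.05004384]
near max z 0.09805688834175075
base z 0.01149014818182803
```

```bash
python3 - <<'E'
from fit import *
p=camera_params('top');d=np.load('top0.npy');C=cloud(p,d);C[d==0]=np.nan
P=C.reshape(-1,3);P=P[np.isfinite(P).all(1)]
a=np.radians(19.9);y=np.array([np.cos(a),np.sin(a)]);x=np.array([-y[1],y[0]])
for c,n in [((.5463,-.285),'giant'),((.6357,-.2734),'small'),((.5937,-.3647),'med'),((.5236,-.4563),'large'),((.6357,-.1695),'Pg'),((.5806,-.0173),'Ps')]:
    q=P[:,:2]-c;u,v=q@x,q@y
    for nm,hx,hy,z in [('body',.045,.045,.06),('body+',.055,.055,.06),('fingers',.013,.060,.02)]:
        m=(abs(u)<hx)&(abs(v)<hy)&(P[:,2]>z)&(np.hypot(u,v)>.024)
        print(n,nm,m.sum(),np.round(P[m].max(0),3) if m.any() else '')
for x0 in np.arange(.40,.51,.01):
    m=(abs(P[:,0]-x0)<.005)&(abs(P[:,1]+.25)<.06);s=P[m];h=s[s[:,2]>.03];print(round(x0,2),np.round(s[:,2].max(),3),np.round(h[:,1].min(),3) if len(h) else '')
s=state();T=rot(s['orientation']);t=s['eef_pos']
yaw=np.degrees(np.arctan2(T[1,1],T[0,1]));print('tool y yaw',yaw)
E
```

```text
giant body 0 
giant body+ 16 [ 0.481 -0.251  0.097]
giant fingers 0 
small body 0 
small body+ 0 
small fingers 0 
med body 0 
med body+ 0 
med fingers 0 
large body 0 
large body+ 0 
large fingers 0 
Pg body 0 
Pg body+ 0 
Pg fingers 0 
Ps body 0 
Ps body+ 0 
Ps fingers 0 
0.4 0.148 -0.31
0.41 0.148 -0.31
0.42 0.149 -0.31
0.43 0.149 -0.31
0.44 0.147 -0.298
0.45 0.139 -0.283
0.46 0.098 -0.279
0.47 0.098 -0.281
0.48 0.098 -0.281
0.49 0.097 -0.211
0.5 0.004 
tool y yaw 111.81636584490089
```

Emit:
send_rows(steps="8 0 0 0 -10.5;8 0 0 0 -10.5;8 0 0 0 -10.5;8 0 0 0 -10.5;8 0 0 0 -10.5;8 0 0 0 -10.5;8 0 0 0 -10.5;8 0 0 0 -10.5", newtons=30)

```text
clock: 1.8
eef_pos: [0.2323, -0.5802, 0.2313]
orientation: [-0.0, 0.8, -0.601, 0.0]
wrist_force: [-0.4, -1.0, 0.4]
width: 0.0801
grasp_force: 0.0
```

```bash
cat > go.py <<'E'
from h import *
import sys
W={'Nsmall':(.6357,-.2734),'Nmedium':(.5937,-.3647),'Nlarge':(.5236,-.4563),'Ngiant':(.5463,-.285),
'Psmall':(.5806,-.0173),'Pmedium':(.5988,-.068),'Plarge':(.6171,-.1188),'Pgiant':(.6357,-.1695)}
def rep():
    s=state();T=rot(s['orientation']);yaw=np.degrees(np.arctan2(T[1,1],T[0,1]))
    print('t',round(s['clock'],2),'pos',np.round(s['eef_pos'],4),'w',round(s['width'],4),'g',np.round(s['grasp_force'],1),'F',np.round(s['wrist_force'],1),'spin need',round((yaw-199.9+180)%360-180,2),'tilt',np.round(T[:2,2],4))
    return s,T
if __name__=='__main__':
    s,T=rep()
    for k in sys.argv[1:]:
        print(k,'cm tool:',np.round(T[:,:2].T@(np.r_[W[k],0]-np.r_[s['eef_pos'][:2],0])*100,2),'z cm',round(s['eef_pos'][2]*100,2))
E
python3 go.py Nsmall
```

```text
t 1.8 pos [ 0.2323 -0.5802  0.2313] w 0.0801 g 0.0 F [-0.4 -1.   0.4] spin need -3.73 tilt [ 0. -0.]
Nsmall cm tool: [-18.23 -47.29] z cm 23.13
```

Emit:
send_rows(steps="8 0 0 0 -4.1;6 -1.5 -4.5 0 0;6 -1.5 -5 0 0;6 -1.5 -5 0 0;6 -1.5 -5 0 0;6 -1.5 -5 0 0;6 -1.5 -5 0 0;6 -1.5 -5 0 0")

```text
clock: 2.8
eef_pos: [0.5222, -0.3628, 0.2315]
orientation: [0.0, 0.819, -0.574, 0.0]
wrist_force: [0.3, -1.6, -0.6]
width: 0.0597
grasp_force: 0.0
```

```bash
python3 go.py Nsmall
```

```text
t 2.8 pos [ 0.5222 -0.3628  0.2315] w 0.0597 g 0.0 F [ 0.3 -1.6 -0.6] spin need 0.03 tilt [ 0.0003 -0.0002]
Nsmall cm tool: [ -4.53 -13.72] z cm 23.15
```

Emit:
send_rows(steps="6 -1.53 -4.6 0 0;6 -1.53 -4.6 0 0;6 -1.54 -4.6 0 0;6 0 0 3 0;6 0 0 3 0;6 0 0 3 0;6 0 0 0 0;6 0 0 0 0")

```text
clock: 3.8
eef_pos: [0.6358, -0.2741, 0.1428]
orientation: [-0.0, 0.819, -0.574, 0.001]
wrist_force: [-0.5, 1.0, 1.0]
width: 0.0598
grasp_force: 0.0
```

```bash
python3 - <<'E'
from go import *
s,T=rep()
print(np.round(T[:,:2].T@(np.r_[W['Nsmall'],0]-np.r_[s['eef_pos'][:2],0])*100,2))
p=camera_params('wrist');im,d=capture('wrist');cv2.imwrite('pics/w1.png',im[...,::-1]);np.save('w1.npy',d)
C=cloud(p,d);C[d==0]=np.nan
for k in ('small','giant'): print(k,[np.round(a,4) for a in fitcone(C,W['N'+k],NZ[k],0,.016)] if 0 else '')
from fit import *
for k in ('small','medium','giant'):
  try: print(k,[np.round(a,4) for a in fitcone(C,W['N'+k],NZ[k],0,.016)])
  except Exception as e: print(k,e)
E
```

```text
t 3.8 pos [ 0.6358 -0.2741  0.1428] w 0.0598 g 0.0 F [-0.5  1.   1. ] spin need 0.04 tilt [ 0.002  -0.0012]
[-0.07 -0.01]
small 
giant 
small [array([ 0.6358, -0.2719, -0.0011]), np.int64(944), np.float64(0.0002)]
medium [array([ 0.5935, -0.3633, -0.001 ]), np.int64(1648), np.float64(0.0003)]
giant [array([ 0.5467, -0.2839, -0.0033]), np.int64(3140), np.float64(0.0004)]
```

View pics/w1.png

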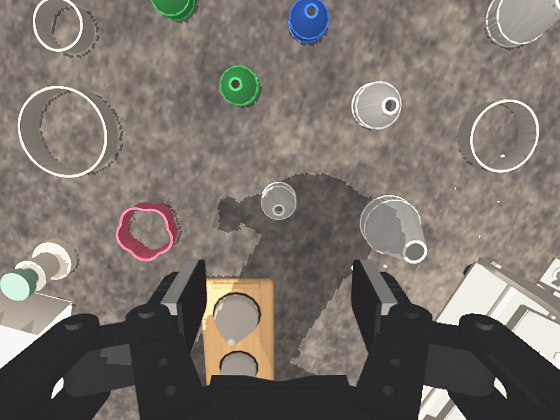

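The wrist view shows the steel nozzle_small at (279,200) between the fingers, with green at (240,85) and blue at (309,20) well clear. The wrist and top fits agree to about 1.5 mm.

Emit:
send_rows(steps="6 -0.1 0 3 0;6 0 0 3 0;6 0 0 3 0;6 0 0 2 0;6 0 0 1.5 0;6 0 0 1 0;6 0 0 0.3 0;6 0 0 0 0")

```text
clock: 4.85
eef_pos: [0.635, -0.2729, 0.0038]
orientation: [-0.0, 0.819, -0.574, 0.0]
wrist_force: [0.4, 0.5, 0.4]
width: 0.0601
grasp_force: 0.0
```

```bash
python3 go.py Nsmall
```

```text
t 4.85 pos [ 0.635  -0.2729  0.0038] w 0.0601 g 0.0 F [0.4 0.5 0.4] spin need 0.03 tilt [ 0.0008 -0.0003]
Nsmall cm tool: [ 0.07 -0.05] z cm 0.38
```

Emit:
send_rows(steps="6 0 0 0.1 0;2 0 0 0 0;2 0 0 0 0;2 0 0 0 0;2 0 0 0 0;2 0 0 0 0;2 0 0 0 0;2 0 0 0 0", newtons=35)

```text
clock: 5.85
eef_pos: [0.635, -0.2728, 0.0028]
orientation: [-0.0, 0.819, -0.574, 0.0]
wrist_force: [-0.2, 1.1, 5.0]
width: 0.0239
grasp_force: 35.5
```

```bash
python3 - <<'E'
from go import *
rep()
im,d=capture('wrist')
cv2.imwrite('pics/w2.png',cv2.resize(im[180:420,140:420,::-1],None,fx=2.4,fy=2.4))
E
```

```text
t 5.85 pos [ 0.635  -0.2728  0.0028] w 0.0239 g 35.5 F [-0.2  1.1  5. ] spin need 0.03 tilt [ 0.0008 -0.0003]
```

View pics/w2.png

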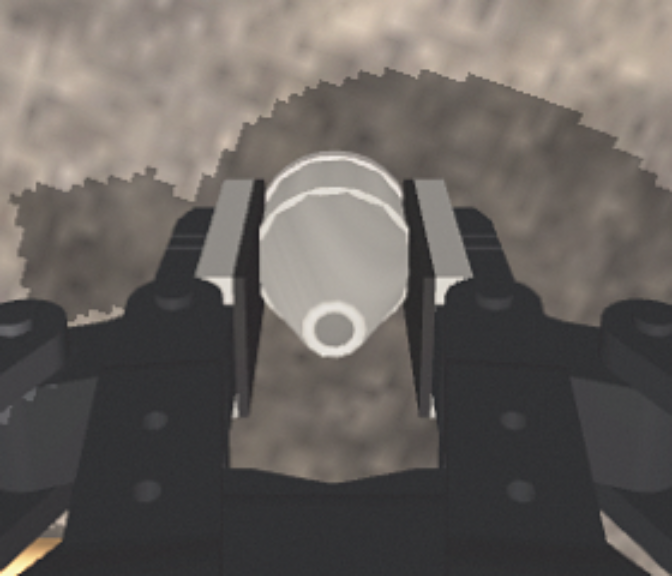

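The picture shows the nozzle upright, pinched on its straight skirt at (335,250) in the crop. Lift and carry it.

Emit:
send_rows(steps="2 0 0 -1 0;2 0 0 -3 0;2 0 0 -4 0;2 0 0 -3 0;2 -3 -0.4 0 0;2 -4 -0.6 0 0;2 -4 -0.6 0 0;2 -4 -0.6 0 0")

```text
clock: 6.9
eef_pos: [0.6034, -0.1231, 0.1121]
orientation: [0.0, 0.819, -0.574, -0.0]
wrist_force: [0.4, -0.3, 0.2]
width: 0.024
grasp_force: 35.0
```

Emit:
send_rows(steps="2 -4 -0.5 0 0;2 -3 -0.4 0 0;2 -2.5 -0.3 0 0;2 -1.4 0 0 0;2 0 0 0 0;2 0 0 0 0;2 0 0 0 0;2 0 0 0 0")

```text
clock: 7.9
eef_pos: [0.5784, -0.0183, 0.1122]
orientation: [0.0, 0.818, -0.575, -0.0]
wrist_force: [-0.4, -0.3, -0.8]
width: 0.0236
grasp_force: 35.0
```

```bash
cat > wp.py <<'E'
from go import *; from fit import *
import sys
s,T=rep();p=camera_params('wrist');im,d=capture('wrist');C=cloud(p,d);C[d==0]=np.nan
tcp=s['eef_pos'];tool=lambda c:np.round(T[:2,:2].T@(np.array(c)-tcp[:2])*100,2)
ks=sys.argv[1].split(',') if len(sys.argv)>1 else []
for k in ks:
    t,k2=k[0],k[1:];o=fitcone(C,W[k],(NZ if t=='N' else PO)[k2],0 if t=='N' else .012,.016 if t=='N' else .008)
    print(k,[np.round(a,4) for a in o],'tool cm wrist',tool(o[0][:2]),'top',tool(W[k]))
if len(sys.argv)>2: cv2.imwrite(f'pics/{sys.argv[2]}.png',im[...,::-1])
E
python3 wp.py Psmall,Pmedium,Plarge w3
```

```text
t 7.9 pos [ 0.5784 -0.0183  0.1122] w 0.0236 g 35.0 F [-0.4 -0.3 -0.8] spin need -0.04 tilt [-0.0001 -0.0001]
Psmall [array([ 0.5805, -0.0158, -0.0012]), np.int64(592), np.float64(0.0003)] tool cm wrist [-0.17 -0.28] top [-0.02 -0.24]
Pmedium [array([ 0.599 , -0.0666, -0.0011]), np.int64(1225), np.float64(0.0002)] tool cm wrist [ 5.24 -0.29] top [ 5.37 -0.23]
Plarge [array([ 0.6174, -0.1173, -0.0011]), np.int64(2194), np.float64(0.0003)] tool cm wrist [10.63 -0.3 ] top [10.77 -0.22]
```

View pics/w3.png

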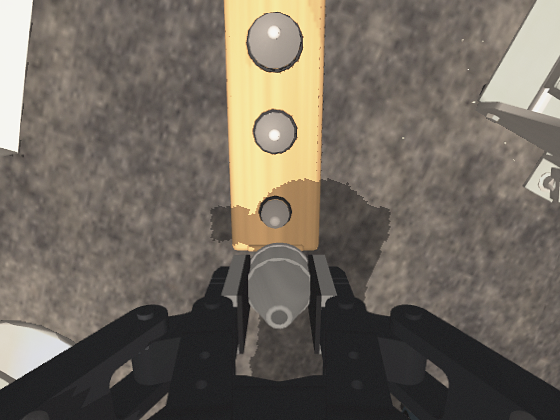

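Emit:
send_rows(steps="2 -0.1 -0.26 0 0;2 0 0 2 0;2 0 0 2 0;2 0 0 2 0;2 0 0 1.2 0;2 0 0 0.6 0;2 0 0 0.4 0;2 0 0 0 0")

```text
clock: 8.95
eef_pos: [0.5807, -0.0158, 0.0305]
orientation: [-0.0, 0.819, -0.574, 0.0]
wrist_force: [0.2, -0.6, -0.2]
width: 0.0241
grasp_force: 35.0
```

```bash
python3 wp.py Psmall,Pmedium,Plarge
```

```text
t 8.95 pos [ 0.5807 -0.0158  0.0305] w 0.0241 g 35.0 F [ 0.2 -0.6 -0.2] spin need 0.02 tilt [0.0004 0.0001]
Psmall [array([ 0.5821, -0.0191,  0.0224]), np.int64(858), np.float64(0.0006)] tool cm wrist [ 0.36 -0.02] top [0.14 0.06]
Pmedium [array([ 0.599 , -0.0665, -0.0011]), np.int64(2815), np.float64(0.0002)] tool cm wrist [5.4  0.01] top [5.53 0.08]
Plarge [array([ 0.6173, -0.1173, -0.0011]), np.int64(2671), np.float64(0.0003)] tool cm wrist [10.8   0.02] top [10.93  0.09]
```

Emit:
send_rows(steps="2 0.05 0 0.3 0;2 0 0 0.3 0;2 0 0 0.3 0;2 0 0 0.3 0;2 0 0 0.2 0;2 0 0 0.1 0;2 0 0 0 0;2 0 0 0 0")

```text
clock: 10.0
eef_pos: [0.5807, -0.0163, 0.0154]
orientation: [-0.0, 0.819, -0.574, 0.0]
wrist_force: [0.2, 0.1, -0.6]
width: 0.0241
grasp_force: 35.0
```

Emit:
send_rows(steps="5 0 0 0 0;5 0 0 0 0;5 0 0 0 0;5 0 0 0 0;5 0 0 -2 0;5 0 0 -4 0;5 0 0 -4 0;5 0 0 0 0")

```text
clock: 11.0
eef_pos: [0.583, -0.0159, 0.1191]
orientation: [-0.003, 0.819, -0.574, 0.003]
wrist_force: [0.6, -0.9, -0.3]
width: 0.05
grasp_force: 0.0
```

```bash
cat >> fit.py <<'E'
E
python3 - <<'E'
from go import *; from fit import *
s,T=rep();p=camera_params('wrist');im,d=capture('wrist');C=cloud(p,d);C[d==0]=np.nan
print([np.round(a,4) for a in fitcone(C,(.5805,-.0158),NZ['small'],.012,.016)])
tgt=np.array(W['Nmedium'])+[0,.0013]
print('to Nmedium',np.round(T[:2,:2].T@(tgt-s['eef_pos'][:2])*100,2))
E
```

```text
t 11.0 pos [ 0.583  -0.0159  0.1191] w 0.05 g 0.0 F [ 0.6 -0.9 -0.3] spin need 0.05 tilt [0.008  0.0013]
[array([ 0.5808, -0.016 , -0.0013]), np.int64(1283), np.float64(0.0003)]
to Nmedium [33.03 10.85]
```

Emit:
send_rows(steps="6 4 1.2 0 0;6 5 1.6 0 0;6 5 1.6 0 0;6 5 1.6 0 0;6 5 1.6 0 0;6 4.5 1.5 0 0;6 3 1 0 0;6 1.55 0.5 0 0")

```text
clock: 12.05
eef_pos: [0.5924, -0.3644, 0.1131]
orientation: [0.0, 0.818, -0.575, -0.002]
wrist_force: [-0.7, 0.3, -0.2]
width: 0.0601
grasp_force: 0.0
```

Emit:
send_rows(steps="6 0 0 0 0;6 0 0 3 0;6 0 0 3 0;6 0 0 2.5 0;6 0 0 1.5 0;6 0 0 0.8 0;6 0 0 0.4 0;6 0 0 0 0")

```text
clock: 13.05
eef_pos: [0.5939, -0.3632, 0.0039]
orientation: [-0.0, 0.819, -0.574, 0.0]
wrist_force: [0.0, -0.0, 0.5]
width: 0.06
grasp_force: 0.0
```

```bash
python3 wp.py Nmedium
```

```text
t 13.05 pos [ 0.5939 -0.3632  0.0039] w 0.06 g 0.0 F [ 0.  -0.   0.5] spin need 0.03 tilt [ 0.0009 -0.0003]
Nmedium [array([ 0.5937, -0.3636, -0.0022]), np.int64(6291), np.float64(0.0004)] tool cm wrist [0.03 0.03] top [0.14 0.07]
```

Emit:
send_rows(steps="3 0 0 0.1 0;2.5 0 0 0 0;2.5 0 0 0 0;2.5 0 0 0 0;2.5 0 0 0 0;2.5 0 0 0 0;2.5 0 0 0 0;2.5 0 0 0 0")

```text
clock: 14.1
eef_pos: [0.5939, -0.3633, 0.003]
orientation: [0.0, 0.819, -0.574, 0.0]
wrist_force: [-1.8, 0.3, 5.6]
width: 0.0306
grasp_force: 34.9
```

Emit:
send_rows(steps="2.5 0 0 -1 0;2.5 0 0 -3 0;2.5 0 0 -4 0;2.5 0 0 -3 0;2.5 -3 -1.2 0 0;2.5 -4 -1.5 0 0;2.5 -4 -1.5 0 0;2.5 -4 -1.5 0 0")

```text
clock: 15.1
eef_pos: [0.5957, -0.2013, 0.1121]
orientation: [-0.0, 0.819, -0.574, -0.0]
wrist_force: [1.1, 0.2, -0.2]
width: 0.0308
grasp_force: 34.7
```

Emit:
send_rows(steps="2.5 -4 -1.5 0 0;2.5 -4 -1.5 0 0;2.5 -3 -1.2 0 0;2.5 -1.75 -0.67 0 0;2.5 0 0 2 0;2.5 0 0 2 0;2.5 0 0 1 0;2.5 0 0 0 0")

```text
clock: 16.1
eef_pos: [0.598, -0.0667, 0.0616]
orientation: [0.001, 0.819, -0.574, -0.001]
wrist_force: [-0.1, -0.1, 0.2]
width: 0.0307
grasp_force: 34.7
```

```bash
python3 wp.py Pmedium,Plarge w4
```

```text
t 16.1 pos [ 0.598  -0.0667  0.0616] w 0.0307 g 34.7 F [-0.1 -0.1  0.2] spin need -0.02 tilt [-0.0016 -0.0003]
Pmedium [array([ 0.5988, -0.0663, -0.0007]), np.int64(747), np.float64(0.0003)] tool cm wrist [-0.   -0.09] top [ 0.15 -0.03]
Plarge [array([ 0.6174, -0.1173, -0.0011]), np.int64(3061), np.float64(0.0002)] tool cm wrist [ 5.43 -0.1 ] top [ 5.55 -0.02]
```

View pics/w4.png

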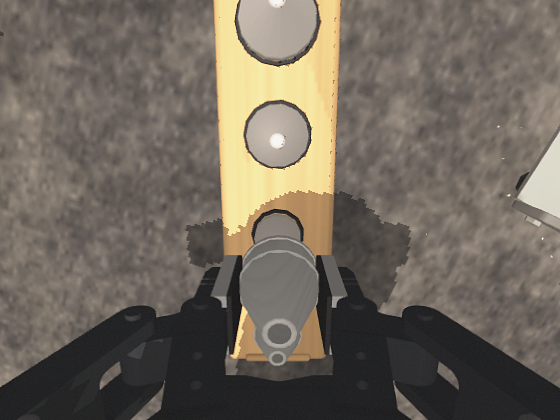

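The medium nozzle is held upright over its post at (278,235), and the placed small one shows behind it at (277,357). Lower it.

Emit:
send_rows(steps="2.5 0 0 1 0;2.5 0 0 1 0;2.5 0 0 0.8 0;2.5 0 0 0.7 0;2.5 0 0 0.5 0;2.5 0 0 0.4 0;2.5 0 0 0.1 0;2.5 0 0 0 0")

```text
clock: 17.15
eef_pos: [0.5985, -0.0662, 0.0174]
orientation: [-0.0, 0.819, -0.574, 0.0]
wrist_force: [-0.4, -0.5, -1.3]
width: 0.0308
grasp_force: 34.7
```

Emit:
send_rows(steps="2.5 0 0 0.15 0;2.5 0 0 0 0;6 0 0 0 0;6 0 0 0 0;6 0 0 0 0;6 0 0 0 0;6 0 0 -3 0;6 0 0 -4 0")

```text
clock: 18.15
eef_pos: [0.5975, -0.0663, 0.0855]
orientation: [0.001, 0.819, -0.574, -0.001]
wrist_force: [0.6, 0.1, 0.4]
width: 0.0597
grasp_force: 0.0
```

Emit:
send_rows(steps="6 0 0 -3 0;6 0 0 0 0;6 0 0 0 0;6 4 0.6 0 0;6 5 1 0 0;6 5 1 0 0;6 5 1 0 0;6 5 1 0 0")

```text
clock: 19.15
eef_pos: [0.6362, -0.3089, 0.1137]
orientation: [0.0, 0.819, -0.574, -0.002]
wrist_force: [0.3, 0.3, 0.7]
width: 0.0599
grasp_force: 0.0
```

```bash
python3 - <<'E'
from go import *; from fit import *
s,T=rep()
c='top'
p=camera_params(c);im,d=capture(c);C=cloud(p,d);C[d==0]=np.nan
for k in('small','medium'):
  try: print(k,[np.round(a,4) for a in fitcone(C,W['P'+k],NZ[k],.012,.016)])
  except Exception as e: print(e)
for k in ('large','giant'):
  tgt=np.array(W['N'+k])+[0,.0013]
  print('to',k,np.round(T[:2,:2].T@(tgt-s['eef_pos'][:2])*100,2))
E
```

```text
t 19.15 pos [ 0.6362 -0.3089  0.1137] w 0.0599 g 0.0 F [0.3 0.3 0.7] spin need 0.02 tilt [-0.0032  0.001 ]
small [array([ 0.5806, -0.0173,  0.    ]), np.int64(0), np.float64(nan)]
medium [array([ 0.5988, -0.068 ,  0.    ]), np.int64(0), np.float64(nan)]
to large [ 9.9  15.57]
to giant [-5.43  7.6 ]
  return _methods._mean(a, axis=axis, dtype=dtype,
  ret = ret.dtype.type(ret / rcount)
```

Emit:
send_rows(steps="6 2 3.2 0 0;6 2 3.2 0 0;6 2.5 4 0 0;6 2.5 4 0 0;6 1 1.3 0 0;6 0 0 2 0;6 0 0 2 0;6 0 0 0 0")

```text
clock: 20.2
eef_pos: [0.5222, -0.4536, 0.0727]
orientation: [0.0, 0.819, -0.574, -0.003]
wrist_force: [0.2, -0.3, 1.6]
width: 0.0598
grasp_force: 0.0
```

```bash
python3 wp.py Nlarge
```

```text
t 20.2 pos [ 0.5222 -0.4536  0.0727] w 0.0598 g 0.0 F [ 0.2 -0.3  1.6] spin need 0.03 tilt [-0.0051  0.0033]
Nlarge [array([ 0.5236, -0.4554, -0.0022]), np.int64(3741), np.float64(0.0003)] tool cm wrist [ 0.21 -0.07] top [ 0.3  -0.04]
```

Emit:
send_rows(steps="6 0 0 0 0;6 0 0 2 0;6 0 0 2 0;6 0 0 1.3 0;6 0 0 0.8 0;6 0 0 0.4 0;6 0 0 0 0;6 0 0 0 0")

```text
clock: 21.25
eef_pos: [0.5237, -0.4553, 0.0115]
orientation: [-0.0, 0.819, -0.574, 0.001]
wrist_force: [0.7, 0.4, -0.4]
width: 0.0598
grasp_force: 0.0
```

```bash
python3 wp.py Nlarge
```

```text
t 21.25 pos [ 0.5237 -0.4553  0.0115] w 0.0598 g 0.0 F [ 0.7  0.4 -0.4] spin need 0.02 tilt [ 0.001  -0.0007]
Nlarge [array([ 0.5237, -0.4555, -0.0028]), np.int64(8433), np.float64(0.0004)] tool cm wrist [0.01 0.01] top [0.09 0.05]
```

Emit:
send_rows(steps="6 0 0 0.5 0;6 0 0 0.35 0;3 0 0 0 0;3 0 0 0 0;3 0 0 0 0;3 0 0 0 0;3 0 0 0 0;3 0 0 0 0")

```text
clock: 22.3
eef_pos: [0.5233, -0.4551, 0.0023]
orientation: [0.0, 0.819, -0.574, -0.0]
wrist_force: [0.1, 0.3, -0.3]
width: 0.0367
grasp_force: 35.0
```

Emit:
send_rows(steps="3 0 0 -1 0;3 0 0 -3 0;3 0 0 -4 0;3 0 0 -3 0;3 -3 -2.1 0 0;3 -4 -2.85 0 0;3 -4 -2.85 0 0;3 -4 -2.85 0 0")

```text
clock: 23.3
eef_pos: [0.5729, -0.2764, 0.1134]
orientation: [-0.0, 0.819, -0.574, 0.001]
wrist_force: [-0.0, -0.5, -1.0]
width: 0.0365
grasp_force: 35.1
```

Emit:
send_rows(steps="3 -4 -2.85 0 0;3 -4 -2.85 0 0;3 -3.5 -2.4 0 0;3 -2.07 -1.58 0 0;3 0 0 2 0;3 0 0 2 0;3 0 0 0 0;3 0 0 0 0")

```text
clock: 24.3
eef_pos: [0.6179, -0.1174, 0.0735]
orientation: [-0.0, 0.819, -0.574, 0.001]
wrist_force: [-0.8, -0.3, 0.0]
width: 0.0365
grasp_force: 35.1
```

```bash
python3 wp.py Plarge,Pgiant
```

```text
t 24.3 pos [ 0.6179 -0.1174  0.0735] w 0.0365 g 35.1 F [-0.8 -0.3  0. ] spin need 0.03 tilt [ 0.0018 -0.0003]
Plarge [array([ 0.6173, -0.1172, -0.001 ]), np.int64(1059), np.float64(0.0003)] tool cm wrist [-0.03  0.05] top [0.11 0.12]
Pgiant [array([ 0.6358, -0.1681, -0.001 ]), np.int64(3783), np.float64(0.0002)] tool cm wrist [5.38 0.05] top [5.51 0.1 ]
```

Emit:
send_rows(steps="3 0 0 1.5 0;3 0 0 1.5 0;3 0 0 1 0;3 0 0 0.7 0;3 0 0 0.5 0;3 0 0 0.3 0;3 0 0 0.2 0;3 0 0 0 0")

```text
clock: 25.35
eef_pos: [0.6173, -0.1172, 0.0154]
orientation: [-0.0, 0.819, -0.574, 0.0]
wrist_force: [-0.2, -1.0, -1.1]
width: 0.0362
grasp_force: 35.1
```

Emit:
send_rows(steps="6.5 0 0 0 0;6.5 0 0 0 0;6.5 0 0 0 0;6.5 0 0 0 0;6.5 0 0 -2 0;6.5 0 0 -4 0;6.5 0 0 -4 0;6.5 0 0 -1 0")

```text
clock: 26.35
eef_pos: [0.6189, -0.1172, 0.1287]
orientation: [-0.002, 0.819, -0.574, 0.003]
wrist_force: [0.5, -0.3, 0.3]
width: 0.0653
grasp_force: 0.0
```

Emit:
send_rows(steps="6.5 2 1.8 0 0;6.5 3 2.8 0 0;6.5 3 2.8 0 0;6.5 3 2.8 0 0;6.5 2.25 2.12 0 0;6.5 0 0 2 0;6.5 0 0 0 0;6.5 0 0 0 0")

```text
clock: 27.35
eef_pos: [0.5467, -0.2836, 0.1053]
orientation: [0.0, 0.819, -0.574, -0.0]
wrist_force: [-0.0, 0.7, -0.5]
width: 0.0646
grasp_force: 0.0
```

```bash
python3 wp.py Ngiant
```

```text
t 27.35 pos [ 0.5467 -0.2836  0.1053] w 0.0646 g 0.0 F [-0.   0.7 -0.5] spin need 0.06 tilt [-0.0005 -0.0001]
Ngiant [array([ 0.5465, -0.284 , -0.0028]), np.int64(3673), np.float64(0.0003)] tool cm wrist [0.04 0.03] top [0.12 0.08]
```

Emit:
send_rows(steps="6.5 0 0 1.5 0;6.5 0 0 1.5 0;6.5 0 0 1.5 0;6.5 0 0 1.5 0;6.5 0 0 1 0;6.5 0 0 0.5 0;6.5 0 0 0 0;6.5 0 0 0 0")

```text
clock: 28.4
eef_pos: [0.5469, -0.2839, 0.0308]
orientation: [-0.0, 0.819, -0.574, 0.001]
wrist_force: [-0.1, -0.3, 0.9]
width: 0.065
grasp_force: 0.0
```

Emit:
send_rows(steps="6.5 0 0 1 0;6.5 0 0 1 0;6.5 0 0 0.5 0;6.5 0 0 0.2 0;6.5 0 0 0 0;4 0 0 0 0;4 0 0 0 0;4 0 0 0 0")

```text
clock: 29.4
eef_pos: [0.5468, -0.2838, 0.004]
orientation: [-0.0, 0.819, -0.574, 0.0]
wrist_force: [-0.4, 0.0, 4.0]
width: 0.0423
grasp_force: 35.6
```

Emit:
send_rows(steps="3.5 0 0 0 0;3.5 0 0 0 0;3.5 0 0 0 0;3.5 0 0 0 0;3.5 0 0 0 0;3.5 0 0 -0.5 0;3.5 0 0 -1.5 0;3.5 0 0 -3 0")

```text
clock: 30.4
eef_pos: [0.5455, -0.2835, 0.053]
orientation: [0.0, 0.819, -0.574, -0.001]
wrist_force: [0.9, -0.1, -0.8]
width: 0.0423
grasp_force: 35.6
```

Emit:
send_rows(steps="3.5 0 0 -3 0;3.5 0 0 -3 0;3.5 -1.6 -2.5 0 0;3.5 -1.6 -2.5 0 0;3.5 -1.6 -2.5 0 0;3.5 -1.6 -2.5 0 0;3.5 -1.46 -2.3 0 0;3.5 0 0 0 0")

```text
clock: 31.4
eef_pos: [0.6366, -0.1663, 0.1135]
orientation: [-0.0, 0.819, -0.573, 0.0]
wrist_force: [0.5, 0.2, -0.4]
width: 0.0422
grasp_force: 35.6
```

Emit:
send_rows(steps="3.5 0 0 1.5 0;3.5 0 0 1.5 0;3.5 0 0 0.5 0;3.5 0 0 0 0;3.5 0 0 0 0;3.5 0 0 0 0;3.5 0 0 0 0;3.5 0 0 0 0")

```text
clock: 32.4
eef_pos: [0.6354, -0.1679, 0.0785]
orientation: [-0.0, 0.819, -0.574, 0.0]
wrist_force: [0.0, -0.3, -1.8]
width: 0.0421
grasp_force: 35.6
```

```bash
python3 wp.py Pgiant w5
```

```text
t 32.4 pos [ 0.6354 -0.1679  0.0785] w 0.0421 g 35.6 F [ 0.  -0.3 -1.8] spin need 0.02 tilt [0.0004 0.    ]
Pgiant [array([ 0.6357, -0.168 , -0.001 ]), np.int64(1281), np.float64(0.0003)] tool cm wrist [ 0.02 -0.02] top [0.16 0.03]
```

View pics/w5.png

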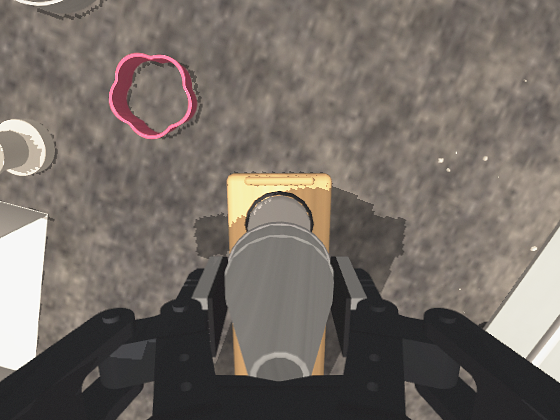

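The giant nozzle is held upright at (280,300), centred over its post at (280,215). Lower and release it.

Emit:
send_rows(steps="3.5 0.02 -0.02 1.5 0;3.5 0 0 1.5 0;3.5 0 0 1 0;3.5 0 0 0.8 0;3.5 0 0 0.6 0;3.5 0 0 0.5 0;3.5 0 0 0.25 0;3.5 0 0 0 0")

```text
clock: 33.45
eef_pos: [0.6357, -0.168, 0.0169]
orientation: [-0.0, 0.819, -0.574, 0.0]
wrist_force: [1.1, -0.5, -0.2]
width: 0.0425
grasp_force: 35.6
```

Emit:
send_rows(steps="7 0 0 0 0;7 0 0 0 0;7 0 0 0 0;7 0 0 0 0;7 0 0 -2 0;7 0 0 -4 0;7 0 0 -4 0;7 0 0 -3 0")

```text
clock: 34.45
eef_pos: [0.6361, -0.1681, 0.1489]
orientation: [-0.0, 0.819, -0.574, 0.001]
wrist_force: [0.7, -0.0, 0.3]
width: 0.07
grasp_force: 0.0
```

Emit:
send_rows(steps="7 0 0 -3 0;7 4 0 -1 0;7 5 0 0 0;7 5 0 0 0;7 5 0 0 0;7 5 3 0 0;7 5 3 0 0;7 3 2 0 0")

```text
clock: 35.45
eef_pos: [0.6681, -0.499, 0.1858]
orientation: [0.0, 0.818, -0.575, -0.0]
wrist_force: [0.0, 0.5, 0.6]
width: 0.07
grasp_force: 0.0
```

```bash
python3 - <<'E'
from go import *; from fit import *
rep();p=camera_params('top');im,d=capture('top');cv2.imwrite('pics/top9.png',cv2.resize(im[160:280,120:320,::-1],None,fx=3.5,fy=3.5));C=cloud(p,d);C[d==0]=np.nan
for k in NZ: print(k,W['P'+k],[np.round(a,4) for a in fitcone(C,W['P'+k],NZ[k],.012,.016)])
E
```

```text
t 35.45 pos [ 0.6681 -0.499   0.1858] w 0.07 g 0.0 F [0.  0.5 0.6] spin need -0.11 tilt [-0.001   0.0003]
small (0.5806, -0.0173) [array([ 0.5806, -0.0177, -0.0009]), np.int64(183), np.float64(0.0005)]
medium (0.5988, -0.068) [array([ 0.5983, -0.0676, -0.0015]), np.int64(260), np.float64(0.0004)]
large (0.6171, -0.1188) [array([ 0.6172, -0.1188, -0.0016]), np.int64(355), np.float64(0.0005)]
giant (0.6357, -0.1695) [array([ 0.6355, -0.1692, -0.002 ]), np.int64(469), np.float64(0.0005)]
```

View pics/top9.png

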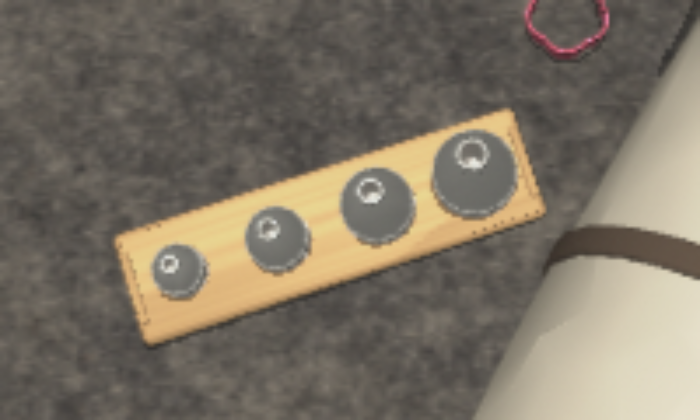

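The crop shows all four nozzles tip up on their posts: (179,270), (277,240), (377,205) and (474,172), small to giant. Their feet are at base height and the arm is clear.

```bash
python3 -c "
from plant import order;print(order.job_done())"
```

```text
the job is handed in; nothing more can be done
None
```

All four nozzles are seated tip up on their matching posts, let go with the arm clear, and the job was handed in at about 35 s; no verdict was returned.

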